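# Lock the enrober handwheel with its linch pin

## Task

The handwheel of the chocolate coating machine must be locked on its square shaft. Take the linch pin with the hinged wire ring and red tab out of its white block, push it from above fully down through the hole near the shaft's end with the ring still open and pointing out past that end, then press the ring down so that it snaps over the shaft end and shut under the pin's tip. Leave the plain pin with the black ball in its block.

Things in the scene. Friction and masses are not known exactly. Their poses are not given: they have to be found in the camera images.
- linch_pin: Loose pin upright in a white block (60x60x50 mm). Origin: underside centre of its 28 mm shoulder (z 0-14 mm), at the block top at start; z up. Below: 9 mm shank, 40 long, tip tapered over 7. Above: brass grip tab, x 26, y 16, z 14-54 mm: grip from above, fingers closing along y. The wire ring hinges about the y-parallel line at z 8 and extends to +x: turn +x to the shaft's free end.
- ring (a joint): Ring angle (rad): 0 open, 0.5 above level; 0.5 level; 2.07 shut, hanging down the shank, end bar under the tip. Loop 59 mm wide, 49 inside; end bar 52 from hinge; red tab 28 wide, 50-66 from hinge. Sprung over-centre: stays open, snaps shut past 1.0 in 0.5 s. About 1 N on the tab. A fingertip 20 mm deep pressed straight down 47 mm out from the pin axis, to 42 mm below the hinge, flips it.
- shaft_hole (a point): Top centre of the vertical 17 mm through hole (3 mm chamfer) in the fixed, level 30 x 30 mm square shaft of the steel machine, 125 mm above the table. x points along the shaft to its free end, 16 mm beyond the hole axis; z up. Behind (-x): black handwheel from 36 mm (hub 56, rim 134 mm across), housing from 85 mm, 175 high, lidded tank 251 high from 125 mm. Clear ahead of and below the end.
- plain_pin: Bystander, loose: same shank and shoulder, but no ring and a 30 mm black ball on top, 59 mm above its origin (centre of the shoulder's underside, at the block's top). It stands upright in the other white block, at least 100 mm away, and stays there; which block holds which pin varies.

How it is judged:
On the way, in this order (a step that is already met when the one before it is completed fails the run):
1. the linch pin is fully down in the shaft's hole, ring still open (horizontal distance between linch_pin and shaft_hole below 0.009 m and z of linch_pin in the frame of shaft_hole between -0.005 and 0.005 m and angle between linch_pin's own z axis and vertical below 0.17 rad and value of joint ring below 0.7 rad), for 0.2 s.
2. the ring is shut over the pin end (horizontal distance between linch_pin and shaft_hole below 0.009 m and z of linch_pin in the frame of shaft_hole between -0.005 and 0.005 m and angle between linch_pin's own z axis and vertical below 0.17 rad and value of joint ring above 1.85 rad), for 0.2 s.
At the end, for the whole second after the job is handed in: The linch pin stands in the shaft's hole, its shoulder on the shaft (origin within 9 mm sideways and 5 mm in height of the hole's mouth, tilted less than 0.17 rad), at rest, its ring shut (joint above 1.85); the plain pin is within 30 mm of where it stood (all of step 2 and linear speed of linch_pin below 0.02 m/s and distance of plain_pin from where it was at the start of the episode below 0.03 m); the robot touches nothing.
It fails at once if the plain pin is moved more than 30 mm (distance of plain_pin from where it was at the start of the episode above 0.03 m).
It also fails if it takes over 51 s, if anything falls off the work surface, if the arm or the gripper's body presses on something with over 40 N, if the wrist force passes 120 N, or if a joint passes its speed limit or range.

## Robot

A 7-joint arm with a two-finger parallel gripper is mounted at the origin on the work surface. World frame = base frame: x ahead of the robot, y to its left, z up, the work surface at z = 0. Lengths are in m, angles in rad, forces in N, time in s.
With the tool pointing down it reaches from about 0.4 to 0.85 m from the base axis. Payload 4.5 kg.
Tool frame: the origin (TCP) lies at the very end of the fingers, on their centre line; the grasp point (between the pads) lies 19 mm behind it; z points along the fingers, y is the line along which they close (so a half turn about z gives the same grasp; the last joint's range is limited). The gripper opens to 88 mm and grips with 3 to 60 N. Pads are 18 mm wide; open, the fingers measure 123 mm over their backs; the gripper's body (75 mm by 187 mm) begins 45 mm behind the grasp point.
Start: joints at [-1.277, 0.689, -0.195, 1.565, 0.157, 0.902, -0.215], TCP at [0.161, 0.604, 0.239] pointing down, gripper open.
Joint ranges: [-3.01, 3.01], [-0.46, 2.08], [-1.47, 1.51], [0.13, 2.56], [-1, 4.14], [0.04, 2.09], [-2.66, 2.66]. Speed limits (rad/s): [2.57, 2.57, 3.14, 3.14, 3.14, 3.14, 3.14].

## Interface

Orientations are given as a unit quaternion [x, y, z, w].
In Python, from plant import r gives the robot as it stands. The module is installed in compiled form; this text tells all that it offers.
- The arm moves only by the tool step_arm, never from a script. Its argument "increments" is a list of rows, each a list of 2 entries, a list of its own where there are three numbers: the shift along the world's x, y, z in cm, then the turn, a rotation vector about the world's x, y, z in degrees. A call has exactly 10 rows; each row shifts and turns the commanded pose from where the row before left it; what a row does not reach is not made up. A row lasts 1/10 s, in which the tool goes at most 50 mm and 8.59 degrees, less where a joint would pass 70% of its speed; a pose out of reach is approached as far as the arm can. A call is refused whole if a number of a shift passes 5 or a number of a turn 8.59, either way. A call with a gripper value outside its range is refused whole. "fingers" is the opening, from 0 (shut) to 1 (fully open), set as the call begins (left out, the last holds). The fingers move at their own pace and stop on an object; "grip_force" is the grip in N (left out, the last holds). Time passes only in rows, so rows that do not move let the fingers close, or fill a call up. It gives the time, the measured TCP pose, the force, the opening and the grip force at its end, in the units of the state.
- r.get_state(): the state, without advancing time (a new reading comes with each control period).
- r.snapshot(name): name is "scene" or "side" or "wrist"; returns (picture, depth): 400x640x3 uint8, red, green, blue; 400x640 float32, m along the optical axis (not along the pixel's ray), 0 where there is no reading.
- r.calibration(name): a dict with "fov_y" (degrees; the focal length in pixels is half the picture's height over the tangent of half this angle, whatever the lens; pixels are square), "cx", "cy" (the principal point, pixels), "R" (3x3) and "t" (3): a world point X has camera coordinates R X + t. Camera axes: x right, y down, z forward; pixel columns grow to the right and rows downward; lengths in m; the calibration is good to about 2 mm. A picture is of the moment at which its call begins: read the wrist's pose just before it. calibration takes no time and is no camera call; for the wrist camera it gives the pose at the moment of the call.
- r.finish_job(): hands the job in; it is judged then, once.
The state is a dict: "clock": time; "q": joint angles; "qd": joint speeds; "joint_torque": joint torques, N m; "tool_pos": TCP position; "eef_rot": TCP orientation; "contact_force": force on the tool from outside, world axes, zero at the start; "moment": the same for the moment, N m; "opening": opening from 0.0 (shut) to 1.0 (fully open); "finger_force": force on a finger pad.
Only numpy, scipy, OpenCV 4.12 (cv2) and the standard library are available. Lean on these libraries where they do the work, as an engineer would, in place of code of your own. Each camera call takes 0.05 s, during which the arm holds its last target. There are 200 camera calls.

## Working session

There is one attempt and no reset: what is moved stays moved. The work goes in short steps, Python scripts to look and compute and a tool call to move; the robot and the scene stay as the last step left them, time stands still between calls to the robot, and variables do not carry over. Pictures are saved under pics/ and viewed, at most 10 in all, crops included, and the job is handed in when it is done.

Besides the shell and the picture viewer there is one more tool, called after "Request:" as a command line: name --argument value ..., lists and objects as JSON in quotes. step_arm: Moves the arm, as the interface text tells. Its arguments: {"type":"object","properties":{"increments":{"type":"array","items":{"type":"array"}},"fingers":{"type":"number"},"grip_force":{"type":"number"}},"required":["increments"]}

```bash
mkdir -p pics; cat > h.py <<'E'
from plant import r
import numpy as np, cv2
def cam(n):
    c=r.calibration(n); im,d=r.snapshot(n)
    c['f']=200/np.tan(np.radians(c['fov_y'])/2); c['R']=np.array(c['R']); c['t']=np.array(c['t'])
    return c,im,d
def world(c,d):
    v,u=np.mgrid[0:400,0:640]
    P=np.stack([(u-c['cx'])/c['f']*d,(v-c['cy'])/c['f']*d,d],-1)
    return (P-c['t'])@c['R']
def ray(c,u,v,z):
    o=-c['R'].T@c['t']; k=c['R'].T@np.array([(u-c['cx'])/c['f'],(v-c['cy'])/c['f'],1])
    return o+k*(z-o[2])/k[2]
def save(n,im): cv2.imwrite('pics/'+n,cv2.cvtColor(im,cv2.COLOR_RGB2BGR))
E
python3 - <<'E'
from h import *
ims=[]
for n in('scene','side'):
    c,im,d=cam(n); ims.append(im); np.savez('pics/'+n,im=im,d=d,**{k:c[k] for k in('R','t','f','cx','cy')})
    print(n,c['f'],c['cx'],c['cy'],-c['R'].T@c['t'],(d>0).mean())
    save(n+'.png',im)
s=r.get_state();print(s['clock'],s['tool_pos'],s['eef_rot'],s['contact_force'])
E
```

```text
scene 382.4975423479695 319.4628384464581 201.55904442284228 [ 0.99915083 -0.31907774  0.51597149] 0.9961640625
side 427.6034248459896 324.48074606235906 196.10695249239532 [ 0.14324826 -0.51860962  0.55467971] 0.995953125
0.1 [0.1604519  0.6034893  0.23801943] [ 1.29500457e-01  9.91579044e-01 -7.93117995e-04 -4.42142687e-05] [-0.66228549  0.60093307 -0.95272513]
```

View pics/scene.png

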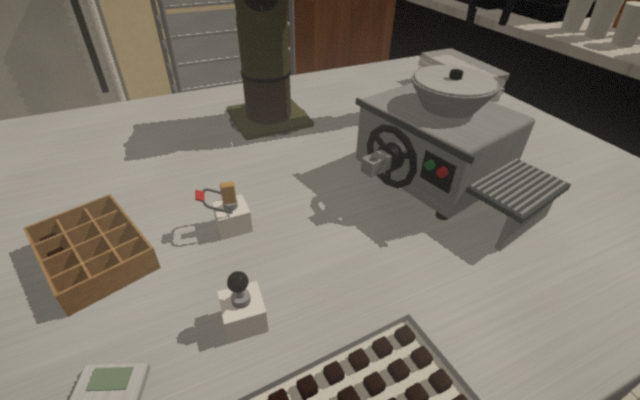

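View pics/side.png

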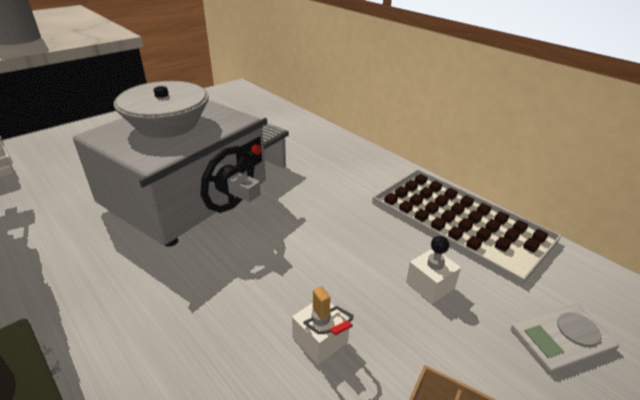

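The linch pin is at scene (228,195) and side (320,300), with its red tab at (200,195) and (342,327). The shaft end is at (377,163) and (243,185). The plain pin is in the other block, at (240,300) and (437,255).

```bash
cat > m.py <<'E'
from h import *
box={'scene':dict(pin=(190,170,260,240),shaft=(350,135,400,190),plain=(210,260,275,340)),'side':dict(pin=(285,280,360,360),shaft=(215,160,275,215),plain=(400,230,465,305))}
for n in box:
    z=np.load('pics/'+n+'.npz'); c={k:z[k] for k in('R','t','f','cx','cy')}; im=z['im']; W=world(c,z['d'])
    H=cv2.cvtColor(im,cv2.COLOR_RGB2HSV)
    def reg(b):
        m=np.zeros((400,640),bool); u0,v0,u1,v1=box[n][b]; m[v0:v1,u0:u1]=1; return m
    def show(l,m):
        P=W[m]; 
        if len(P): print(n,l,len(P),'med',np.median(P,0).round(4),'lo',np.percentile(P,3,0).round(4),'hi',np.percentile(P,97,0).round(4))
    h,s,v=H[...,0],H[...,1],H[...,2]
    p=reg('pin')
    show('red',p&((h<6)|(h>174))&(s>150)&(v>90))
    brass=p&(h>8)&(h<25)&(s>110); show('brass',brass); show('brasstop',brass&(W[...,2]>.0985))
    for b in('pin','plain'):
        m=reg(b)&(abs(W[...,2]-.05)<.003)&(s<60)&(v>140)
        show(b+' blocktop',m); print(cv2.minAreaRect((W[m][:,:2]*1000).astype(np.float32)))
    m=reg('shaft')&(abs(W[...,2]-.125)<.003); show('shafttop',m); print(cv2.minAreaRect((W[m][:,:2]*1000).astype(np.float32)))
    ball=reg('plain')&(v<60); show('ball',ball)
    for k,(b,sc) in enumerate((('pin',5),('shaft',8))):
        u0,v0,u1,v1=box[n][b]; A=cv2.resize(im[v0:v1,u0:u1],(380,290),interpolation=cv2.INTER_CUBIC)
        globals().setdefault('T',[]).append(A)
save('crops.png',np.vstack([np.hstack(T[:2]),np.hstack(T[2:])]))
E
python3 m.py
```

```text
scene red 49 med [ 0.4132 -0.2743  0.0889] lo [ 0.4018 -0.2798  0.0858] hi [ 0.4236 -0.2685  0.092 ]
scene brass 58 med [ 0.425  -0.2251  0.104 ] lo [ 0.4183 -0.2344  0.1007] hi [ 0.4296 -0.2159  0.1055]
scene brasstop 57 med [ 0.4249 -0.225   0.1041] lo [ 0.4182 -0.2344  0.1012] hi [ 0.4296 -0.2158  0.1055]
scene pin blocktop 405 med [ 0.4331 -0.2195  0.0505] lo [ 0.3927 -0.2528  0.0489] hi [ 0.4498 -0.1953  0.0522]
((419.90325927734375, -224.0325927734375), (60.283199310302734, 62.835174560546875), 87.96192169189453)
scene plain blocktop 934 med [ 0.652  -0.2664  0.0503] lo [ 0.6119 -0.2966  0.0487] hi [ 0.6698 -0.2388  0.0517]
((639.9624633789062, -267.59869384765625), (59.872032165527344, 61.557395935058594), 84.9115219116211)
scene shafttop 359 med [0.4776 0.0679 0.1255] lo [0.4192 0.03   0.1224] hi [0.4983 0.124  0.1273]
((461.6162109375, 81.78851318359375), (68.91939544677734, 123.19515991210938), 50.09088897705078)
scene ball 185 med [ 0.6501 -0.2718  0.1016] lo [ 0.6388 -0.2801  0.0923] hi [ 0.6545 -0.2607  0.1091]
side red 149 med [ 0.409  -0.2744  0.0897] lo [ 0.3966 -0.28
[... 276 characters left out ...]
[ 0.4074 -0.2283  0.0506] lo [ 0.3907 -0.2514  0.0487] hi [ 0.4487 -0.1943  0.0522]
((419.9879150390625, -222.6077117919922), (61.181610107421875, 61.49822998046875), 0.7252206206321716)
side plain blocktop 649 med [ 0.6289 -0.2746  0.0503] lo [ 0.6094 -0.2956  0.0486] hi [ 0.6666 -0.2379  0.0521]
((639.981689453125, -266.47698974609375), (61.39678955078125, 63.731632232666016), 84.92687225341797)
side shafttop 422 med [0.4772 0.0692 0.1254] lo [0.4493 0.0305 0.1225] hi [0.521  0.1356 0.1276]
((481.6056213378906, 86.08373260498047), (114.66964721679688, 76.37443542480469), 65.30239868164062)
side ball 347 med [ 0.6364 -0.2662  0.099 ] lo [ 0.6249 -0.2803  0.0131] hi [ 0.7824 -0.2183  0.1091]
```

View pics/crops.png

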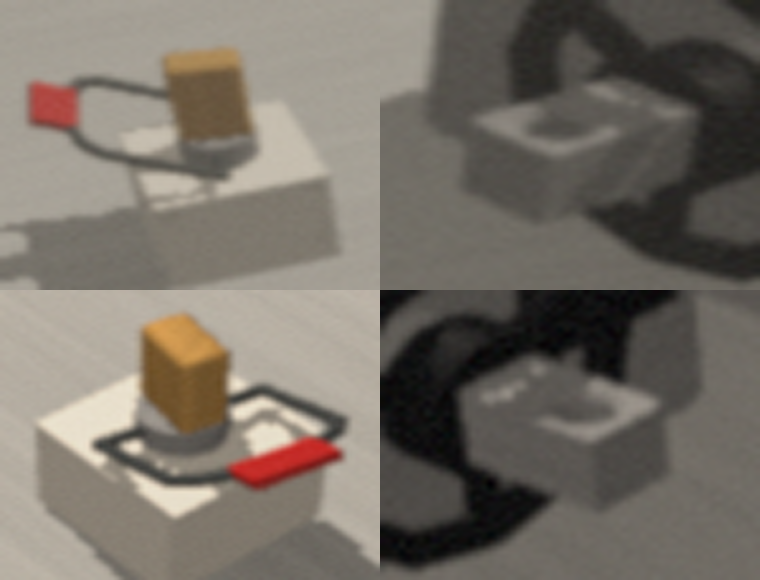

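```bash
python3 - <<'E'
from h import *
P={'scene':[('endL',362.5,157.8),('endR',373,164.4),('backR',391.5,155.9),('backL',381.6,150.2),('hole',374.3,158.2)],
'side':[('endR',260,181.8),('endL',248.2,188.8),('backL',227.3,178.6),('backR',239.5,171.8),('hole',247.1,182.2)]}
bx={'scene':(355,142,400,172),'side':(220,165,265,195)}
for n in P:
    z=np.load('pics/'+n+'.npz'); c={k:z[k] for k in('R','t','f','cx','cy')}
    for l,u,v in P[n]: print(n,l,ray(c,u,v,.125).round(4)[:2])
    W=world(c,z['d']); m=(abs(W[...,2]-.125)<.004)&(np.hypot(W[...,0]-.477,W[...,1]-.068)<.045)
    u0,v0,u1,v1=bx[n]; k=np.zeros_like(m);k[v0:v1,u0:u1]=1
    m&=k; print(m.sum(),cv2.minAreaRect((W[m][:,:2]*1000).astype(np.float32)))
    H=cv2.cvtColor(z['im'],cv2.COLOR_RGB2HSV); m=(H[...,0]>8)&(H[...,0]<25)&(H[...,1]>110)&(abs(W[...,2]-.104)<.003)&(np.hypot(W[...,0]-.42,W[...,1]+.225)<.03)
    print('brass',m.sum(),cv2.minAreaRect((W[m][:,:2]*1000).astype(np.float32)))
    m=((H[...,0]<6)|(H[...,0]>174))&(H[...,1]>150)&(np.hypot(W[...,0]-.411,W[...,1]+.275)<.03)
    print('red',cv2.minAreaRect((W[m][:,:2]*1000).astype(np.float32)))
E
```

```text
scene endL [0.4728 0.0291]
scene endR [0.5008 0.0353]
scene backR [0.4897 0.084 ]
scene backL [0.4638 0.078 ]
scene hole [0.4832 0.0491]
323 ((478.0665283203125, 59.912147521972656), (58.80972671508789, 63.70833969116211), 14.381256103515625)
brass 55 ((423.805908203125, -225.13006591796875), (19.691421508789062, 11.404799461364746), 72.85963439941406)
red ((412.8014221191406, -274.6754455566406), (9.989517211914062, 24.869230270385742), 79.51730346679688)
side endR [0.5013 0.0336]
side endL [0.4724 0.0286]
side backL [0.4621 0.0808]
side backR [0.4919 0.0863]
side hole [0.4828 0.0475]
373 ((482.67425537109375, 61.67142868041992), (61.31952667236328, 63.61676788330078), 9.5355863571167)
brass 165 ((419.1417236328125, -223.9464569091797), (25.021133422851562, 15.154153823852539), 78.55842590332031)
red ((410.470458984375, -273.114501953125), (14.75326156616211, 29.059844970703125), 78.63325500488281)
```

Request:
step_arm --increments '[[[2.8,-3.4,1.4],[0,0,-4.3]],[[2.8,-3.4,1.4],[0,0,-4.3]],[[2.8,-3.4,1.4],[0,0,-4.3]],[[2.8,-3.4,1.4],[0,0,-4.3]],[[2.8,-3.4,1.4],[0,0,-4.3]],[[2.8,-3.4,1.4],[0,0,-4.3]],[[2.8,-3.4,1.4],[0,0,-4.3]],[[2.8,-3.4,1.4],[0,0,-4.3]],[[2.8,-3.4,1.4],[0,0,-4.3]],[[2.8,-3.4,1.4],[0,0,-4.3]]]' --fingers 1

```text
clock: 1.1
tool_pos: [0.4411, 0.2623, 0.3791]
eef_rot: [0.485, 0.874, -0.0, -0.0]
contact_force: [-0.4, 0.1, 0.1]
opening: 1.001
finger_force: 0.0
```

Request:
step_arm --increments '[[[-0.1,-4.6,0],[0,0,-4.3]],[[-0.1,-4.6,0],[0,0,-4.3]],[[-0.1,-4.6,0],[0,0,-4.3]],[[-0.1,-4.6,0],[0,0,-4.3]],[[-0.1,-4.6,0],[0,0,-4.3]],[[-0.1,-4.6,0],[0,0,-4.3]],[[-0.1,-4.6,0],[0,0,-4.3]],[[-0.1,-4.6,0],[0,0,-4.3]],[[-0.1,-4.6,0],[0,0,-4.3]],[[0,0,0],[0,0,-4.3]]]'

```text
clock: 2.1
tool_pos: [0.4299, -0.157, 0.3789]
eef_rot: [0.776, 0.631, -0.001, 0.002]
contact_force: [-0.0, 0.1, 0.0]
opening: 1.001
finger_force: 0.0
```

Request:
step_arm --increments '[[[-0.2,-1.4,-2.8],[0,0,0]],[[-0.2,-1.4,-2.8],[0,0,0]],[[-0.2,-1.4,-2.8],[0,0,0]],[[-0.2,-1.4,-2.8],[0,0,0]],[[-0.2,-1.1,-2.8],[0,0,0]],[[0,0,0],[0,0,0]],[[0,0,0],[0,0,0]],[[0,0,0],[0,0,0]],[[0,0,0],[0,0,0]],[[0,0,0],[0,0,0]]]'

```text
clock: 3.1
tool_pos: [0.4222, -0.2166, 0.2397]
eef_rot: [0.771, 0.637, 0.001, 0.001]
contact_force: [0.9, -0.1, -0.4]
opening: 1.0
finger_force: 0.0
```

```bash
python3 - <<'E'
from h import *
c,im,d=cam('wrist'); save('w1.png',im); W=world(c,d); H=cv2.cvtColor(im,cv2.COLOR_RGB2HSV)
s=r.get_state(); print(s['tool_pos'],-c['R'].T@c['t'],s['q'])
near=np.hypot(W[...,0]-.42,W[...,1]+.225)
h,sa=H[...,0],H[...,1]
m=(h>8)&(h<25)&(sa>110)&(near<.03); P=W[m]; print(len(P))
m&=(abs(W[...,2]-.104)<.004)
if m.any(): print('brass',m.sum(),cv2.minAreaRect((W[m][:,:2]*1000).astype(np.float32)),np.median(W[m],0))
m=((h<6)|(h>174))&(sa>150)&(near<.09)
if m.any(): print('red',cv2.minAreaRect((W[m][:,:2]*1000).astype(np.float32)),np.median(W[m],0))
E
```

```text
[ 0.42207396 -0.21668371  0.23951783] [ 0.43681596 -0.14192106  0.38500048] [ 0.20420942  0.50857066  0.26556854  2.02072501 -0.21711178  0.63699214
  0.42361439]
1092
brass 329 ((421.08935546875, -223.51547241210938), (25.02869987487793, 14.780657768249512), 78.92529296875) [ 0.42102762 -0.22240981  0.10310433]
red ((431.90789794921875, -200.60227966308594), (131.2566375732422, 131.70840454101562), 28.325395584106445) [ 0.40960656 -0.26745815  0.09020387]
```

View pics/w1.png

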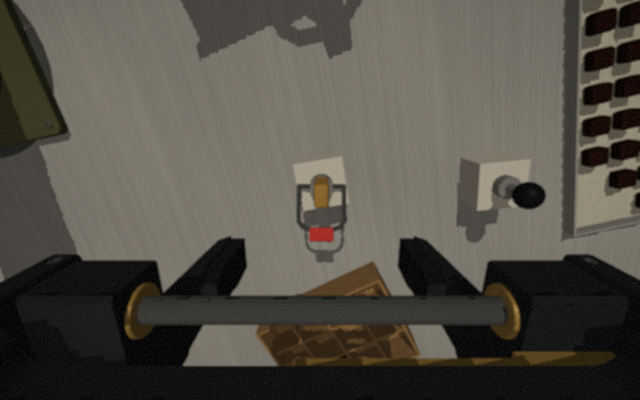

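The wrist view shows the brass tab at (321,190) and the red tab at (321,234), square with the fingers. The plain pin at (525,190) is well clear.

Request:
step_arm --increments '[[[-0.08,-0.38,-2],[0,0,0]],[[-0.08,-0.38,-2],[0,0,0]],[[0,0,-2],[0,0,0]],[[0,0,-2],[0,0,0]],[[0,0,-2],[0,0,0]],[[0,0,-2],[0,0,0]],[[0,0,-2],[0,0,0]],[[0,0,-1.7],[0,0,0]],[[0,0,-1],[0,0,0]],[[0,0,0],[0,0,0]]]'

```text
clock: 4.15
tool_pos: [0.4197, -0.2243, 0.071]
eef_rot: [0.771, 0.637, -0.0, -0.001]
contact_force: [0.0, 0.7, 0.2]
opening: 0.997
finger_force: 0.0
```

Request:
step_arm --increments '[[[0,0,0],[0,0,0]],[[0,0,0],[0,0,0]],[[0,0,0],[0,0,0]],[[0,0,0],[0,0,0]],[[0,0,0],[0,0,0]],[[0,0,0],[0,0,0]],[[0,0,0],[0,0,0]],[[0,0,0],[0,0,0]],[[0,0,0],[0,0,0]],[[0,0,0],[0,0,0]]]' --fingers 0 --grip_force 25

```text
clock: 5.15
tool_pos: [0.4199, -0.2245, 0.0717]
eef_rot: [0.771, 0.637, 0.0, 0.0]
contact_force: [-0.8, 0.6, 0.2]
opening: 0.179
finger_force: 25.0
```

Request:
step_arm --increments '[[[0,0,0.8],[0,0,0]],[[0,0,1.6],[0,0,0]],[[0,0,2],[0,0,0]],[[0,0,2],[0,0,0]],[[0,0,2],[0,0,0]],[[0,0,2],[0,0,0]],[[0,0,2],[0,0,0]],[[0,0,2],[0,0,0]],[[0,0,1.6],[0,0,0]],[[0,0,0.5],[0,0,0]]]'

```text
clock: 6.15
tool_pos: [0.4203, -0.2248, 0.2385]
eef_rot: [0.771, 0.637, 0.001, 0.001]
contact_force: [-0.4, -0.5, -1.7]
opening: 0.179
finger_force: 25.0
```

Request:
step_arm --increments '[[[0.4,1.7,0],[0,0,1.4]],[[0.6,2.7,0],[0,0,2.2]],[[0.7,3,0],[0,0,2.4]],[[0.8,3.3,0],[0,0,2.6]],[[0.8,3.3,0],[0,0,2.7]],[[0.8,3.3,0],[0,0,2.7]],[[0.8,3.2,0],[0,0,2.6]],[[0.6,3,0],[0,0,2.4]],[[0.5,2.3,0],[0,0,1.9]],[[0.35,1.4,0],[0,0,1.1]]]'

```text
clock: 7.15
tool_pos: [0.4831, 0.0497, 0.2363]
eef_rot: [0.634, 0.773, -0.0, -0.001]
contact_force: [-0.2, 0.4, -0.8]
opening: 0.18
finger_force: 25.0
```

Request:
step_arm --increments '[[[0,0,0],[0,0,0]],[[0,0,0],[0,0,0]],[[0,0,0],[0,0,0]],[[0,0,0],[0,0,0]],[[0,0,0],[0,0,0]],[[0,0,0],[0,0,0]],[[0,0,0],[0,0,0]],[[0,0,0],[0,0,0]],[[0,0,0],[0,0,0]],[[0,0,0],[0,0,0]]]'

```text
clock: 8.15
tool_pos: [0.4834, 0.0475, 0.2367]
eef_rot: [0.635, 0.772, 0.0, 0.0]
contact_force: [-0.2, 0.3, -1.1]
opening: 0.175
finger_force: 25.0
```

```bash
python3 - <<'E'
from h import *
A=[]
for n,(u0,v0,u1,v1) in(('scene',(330,60,430,200)),('side',(200,90,300,230))):
    c,im,d=cam(n); np.savez('pics/'+n+'2',im=im,d=d,**{k:c[k] for k in('R','t','f','cx','cy')})
    A.append(cv2.resize(im[v0:v1,u0:u1],(400,560),interpolation=cv2.INTER_CUBIC))
save('two.png',np.hstack(A)); print(r.get_state()['tool_pos'],r.get_state()['eef_rot'],r.get_state()['clock'])
E
```

```text
[0.4834348  0.04747608 0.23671835] [6.35276251e-01 7.72284977e-01 1.06306156e-05 1.28523241e-05] 8.25
```

View pics/two.png

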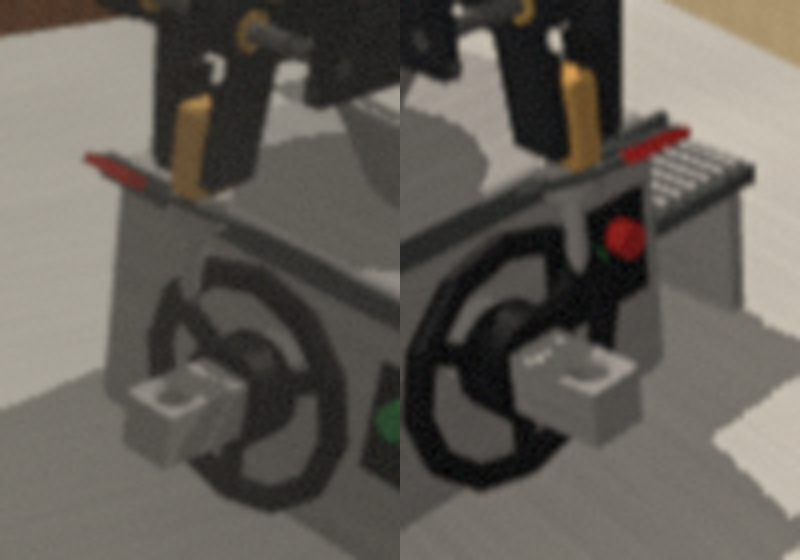

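The pin hangs above the shaft with its ring open and pointing out past the free end. The tip is at about scene (377,133) and side (244,158). The hole is at (373,157.5) and (247.5,182).

```bash
python3 - <<'E'
from h import *
C={}
for n in('scene','side'):
    z=np.load('pics/'+n+'2.npz'); C[n]={k:z[k] for k in('R','t','f','cx','cy')}; c=C[n]
    W=world(c,z['d']); near=np.hypot(W[...,0]-.4834,W[...,1]-.0475)
    o=-c['R'].T@c['t']
    print(n,'hole',ray(c,*{'scene':(373,157.5),'side':(247.5,181.75)}[n],.125).round(4))
    for lo in(.172,.178,.184,.190,.195,.2):
        m=(near<.02)&(W[...,2]>lo)&(W[...,2]<=lo+.006)
        if m.any():
            p=W[m].mean(0); k=p-o; k[2]=0; k/=np.linalg.norm(k); print(lo,m.sum(),(p+k*.0045*.8).round(4))
    H=cv2.cvtColor(z['im'],cv2.COLOR_RGB2HSV); m=(H[...,0]>8)&(H[...,0]<25)&(H[...,1]>110)&(near<.03)&(W[...,2]>.2)
    print('brass',np.percentile(W[m],[3,50,97],0).round(4))
def tri(a,b):
    A=[]
    for n,(u,v) in(('scene',a),('side',b)):
        c=C[n];M=np.c_[c['R'],c['t']];x=(u-c['cx'])/c['f'];y=(v-c['cy'])/c['f'];A+=[x*M[2]-M[0],y*M[2]-M[1]]
    X=np.linalg.svd(np.array(A))[2][3];return X[:3]/X[3]
print('tri tip',tri((377.2,133),(244.3,158)),'tri hole',tri((373,157.5),(247.5,181.75)))
E
```

```text
scene hole [0.4801 0.0481 0.125 ]
0.178 10 [0.4828 0.0481 0.1816]
0.184 13 [0.4824 0.0478 0.1871]
0.19 17 [0.4827 0.0484 0.1928]
0.195 16 [0.4825 0.0483 0.1978]
0.2 16 [0.4825 0.0478 0.2034]
brass [[0.468  0.0247 0.2346]
 [0.4867 0.0351 0.2672]
 [0.5055 0.0541 0.3329]]
side hole [0.4842 0.0483 0.125 ]
0.172 1 [0.4836 0.0511 0.1777]
0.178 9 [0.4827 0.0487 0.182 ]
0.184 16 [0.483  0.0485 0.1872]
0.19 17 [0.4839 0.0491 0.1931]
0.195 17 [0.4837 0.0494 0.1973]
0.2 14 [0.4828 0.049  0.203 ]
brass [[0.4686 0.0244 0.2336]
 [0.4849 0.0356 0.2654]
 [0.5032 0.0479 0.3351]]
tri tip [0.48194447 0.04870303 0.17697429] tri hole [0.48279167 0.04607305 0.12690665]
```

Request:
step_arm --increments '[[[0,-0.05,-0.8],[0,0,0]],[[0,0,-1],[0,0,0]],[[0,0,-1],[0,0,0]],[[0,0,-1],[0,0,0]],[[0,0,-0.8],[0,0,0]],[[0,0,-0.6],[0,0,0]],[[0,0,-0.6],[0,0,0]],[[0,0,-0.4],[0,0,0]],[[0,0,0],[0,0,0]],[[0,0,0],[0,0,0]]]'

```text
clock: 9.25
tool_pos: [0.4836, 0.0469, 0.1749]
eef_rot: [0.635, 0.772, 0.0, 0.0]
contact_force: [-0.3, -0.1, -0.9]
opening: 0.177
finger_force: 25.0
```

Request:
step_arm --increments '[[[0,0,-0.5],[0,0,0]],[[0,0,-0.5],[0,0,0]],[[0,0,-0.5],[0,0,0]],[[0,0,-0.5],[0,0,0]],[[0,0,-0.4],[0,0,0]],[[0,0,-0.2],[0,0,0]],[[0,0,-0.15],[0,0,0]],[[0,0,0],[0,0,0]],[[0,0,0],[0,0,0]],[[0,0,0],[0,0,0]]]'

```text
clock: 10.25
tool_pos: [0.4836, 0.047, 0.1474]
eef_rot: [0.635, 0.772, 0.0, 0.0]
contact_force: [-0.4, -0.1, -1.3]
opening: 0.182
finger_force: 25.0
```

Request:
step_arm --increments '[[[0,0,-0.1],[0,0,0]],[[0,0,-0.1],[0,0,0]],[[0,0,0],[0,0,0]],[[0,0,0],[0,0,0]],[[0,0,0],[0,0,0]],[[0,0,0],[0,0,0]],[[0,0,0],[0,0,0]],[[0,0,0],[0,0,0]],[[0,0,0],[0,0,0]],[[0,0,0],[0,0,0]]]'

```text
clock: 11.25
tool_pos: [0.4837, 0.047, 0.1467]
eef_rot: [0.635, 0.772, 0.001, 0.0]
contact_force: [-2.3, 0.1, 14.7]
opening: 0.182
finger_force: 25.0
```

Request:
step_arm --increments '[[[0,0,0],[0,0,0]],[[0,0,0],[0,0,0]],[[0,0,0],[0,0,0]],[[0,0,0],[0,0,0]],[[0,0,0],[0,0,0]],[[0,0,0],[0,0,0]],[[0,0,0],[0,0,0]],[[0,0,0],[0,0,0]],[[0,0,0],[0,0,0]],[[0,0,0],[0,0,0]]]' --fingers 1

```text
clock: 12.25
tool_pos: [0.4834, 0.0469, 0.1452]
eef_rot: [0.635, 0.772, 0.0, 0.0]
contact_force: [0.1, -0.6, -0.3]
opening: 0.995
finger_force: 0.0
```

Request:
step_arm --increments '[[[0,0,0.5],[0,0,0]],[[0,0,1],[0,0,0]],[[0,0,1],[0,0,0]],[[0,0,1],[0,0,0]],[[0,0,1.5],[0,0,0]],[[0,0,1.5],[0,0,0]],[[0,0,1.5],[0,0,0]],[[0,0,1],[0,0,0]],[[0,0,0],[0,0,0]],[[0,0,0],[0,0,0]]]'

```text
clock: 13.25
tool_pos: [0.4833, 0.047, 0.2353]
eef_rot: [0.635, 0.772, 0.0, 0.0]
contact_force: [-0.2, 0.3, -1.4]
opening: 1.0
finger_force: 0.0
```

Request:
step_arm --increments '[[[0.09,-0.46,0],[1.96,0.38,0]],[[0.09,-0.46,0],[1.96,0.38,0]],[[0.09,-0.46,0],[1.96,0.38,0]],[[0.09,-0.46,0],[1.96,0.38,0]],[[0.09,-0.46,0],[1.96,0.38,0]],[[0.09,-0.46,0],[1.96,0.38,0]],[[0.09,-0.46,0],[1.96,0.38,0]],[[0.09,-0.46,0],[1.96,0.38,0]],[[0.09,-0.46,0],[1.96,0.38,0]],[[0.09,-0.46,0],[1.96,0.38,0]]]' --fingers 0

```text
clock: 14.25
tool_pos: [0.4919, 0.0007, 0.2344]
eef_rot: [0.626, 0.76, 0.111, -0.135]
contact_force: [0.2, 0.2, -0.8]
opening: 0.121
finger_force: 0.0
```

Request:
step_arm --increments '[[[0,0,0],[0,0,0]],[[0,0,0],[0,0,0]],[[0,0,0],[0,0,0]],[[0,0,0],[0,0,0]],[[0,0,0],[0,0,0]],[[0,0,0],[0,0,0]],[[0,0,0],[0,0,0]],[[0,0,0],[0,0,0]],[[0,0,0],[0,0,0]],[[0,0,0],[0,0,0]]]'

```text
clock: 15.25
tool_pos: [0.4924, 0.0009, 0.2352]
eef_rot: [0.626, 0.761, 0.11, -0.134]
contact_force: [0.2, 0.4, 0.2]
opening: 0.005
finger_force: 0.0
```

```bash
python3 - <<'E'
from h import *
A=[]
for n,(u0,v0,u1,v1) in(('scene',(330,60,430,200)),('side',(200,90,300,230))):
    c,im,d=cam(n); W=world(c,d); H=cv2.cvtColor(im,cv2.COLOR_RGB2HSV); near=np.hypot(W[...,0]-.4835,W[...,1]-.0475)
    m=(H[...,0]>8)&(H[...,0]<25)&(H[...,1]>110)&(near<.03)&(abs(W[...,2]-.179)<.006)
    print('brass',m.sum(),np.median(W[m],0),cv2.minAreaRect((W[m][:,:2]*1000).astype(np.float32)))
    m=((H[...,0]<6)|(H[...,0]>174))&(H[...,1]>150)&(near<.08)&(W[...,2]<.18)
    print('red',m.sum(),np.median(W[m],0))
    A.append(cv2.resize(im[v0:v1,u0:u1],(400,560),interpolation=cv2.INTER_CUBIC))
save('three.png',np.hstack(A)); s=r.get_state();print(s['tool_pos'],s['eef_rot'],s['clock'],s['opening'])
E
```

```text
brass 91 [0.48757483 0.04430786 0.1787321 ] ((485.6341552734375, 45.52671432495117), (15.502965927124023, 23.986038208007812), 21.14665412902832)
red 28 [ 0.49777966 -0.00593777  0.16537976]
brass 107 [0.48031074 0.0433979  0.17853499] ((482.2580871582031, 46.28985595703125), (17.568843841552734, 25.27136993408203), 1.6170846223831177)
red 56 [ 0.49173538 -0.00546237  0.16537523]
[0.4924298  0.00092772 0.23521714] [ 0.62569351  0.76056296  0.11048126 -0.13358708] 15.35 0.006316536525519502
```

View pics/three.png

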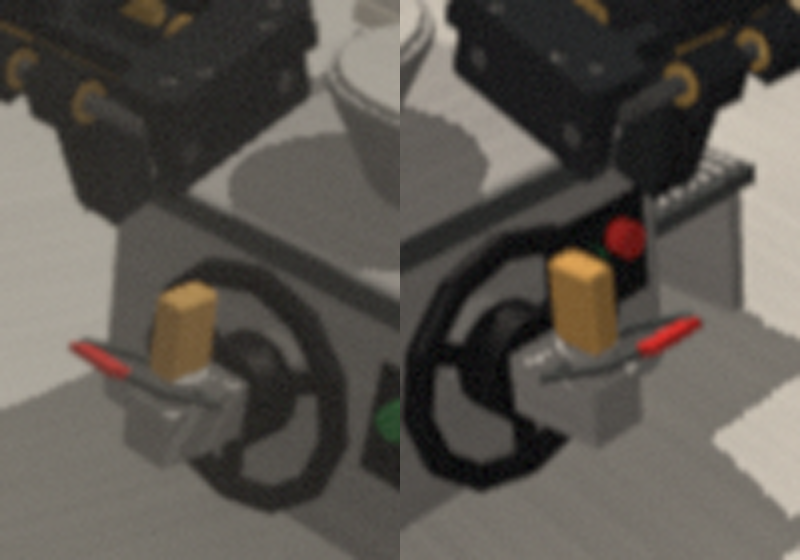

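The pin is seated, with its tab top at z 0.179. The ring is open, with the red tab at scene crop (100,358), and the shut fingers are above it.

Request:
step_arm --increments '[[[0,-0.1,-1.5],[0,0,0]],[[0,0,-2],[0,0,0]],[[0,0,-2],[0,0,0]],[[0,0,-1],[0,0,0]],[[0,0,-1],[0,0,0]],[[0,0,-1],[0,0,0]],[[0,0,-1],[0,0,0]],[[0,0,-1],[0,0,0]],[[0,0,-1],[0,0,0]],[[0,0,-1],[0,0,0]]]'

```text
clock: 16.35
tool_pos: [0.4924, 0.0003, 0.1095]
eef_rot: [0.626, 0.761, 0.111, -0.134]
contact_force: [0.6, -0.0, 0.6]
opening: 0.0
finger_force: 0.3
```

Request:
step_arm --increments '[[[0,0,-1],[0,0,0]],[[0,0,-0.9],[0,0,0]],[[0,0,0],[0,0,0]],[[0,0,0],[0,0,0]],[[0,0,0],[0,0,0]],[[0,0,0],[0,0,0]],[[0,0,0],[0,0,0]],[[0,0,0],[0,0,0]],[[0,0,0],[0,0,0]],[[0,0,0],[0,0,0]]]'

```text
clock: 17.35
tool_pos: [0.4925, -0.0, 0.0913]
eef_rot: [0.626, 0.761, 0.111, -0.134]
contact_force: [0.2, 0.1, 0.4]
opening: 0.004
finger_force: 0.0
```

```bash
python3 - <<'E'
from h import *
A=[]
for n,(u0,v0,u1,v1) in(('scene',(330,60,430,200)),('side',(200,90,300,230))):
    c,im,d=cam(n); A.append(cv2.resize(im[v0:v1,u0:u1],(400,560),interpolation=cv2.INTER_CUBIC))
save('four.png',np.hstack(A))
E
```

```text
(no output)
```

View pics/four.png

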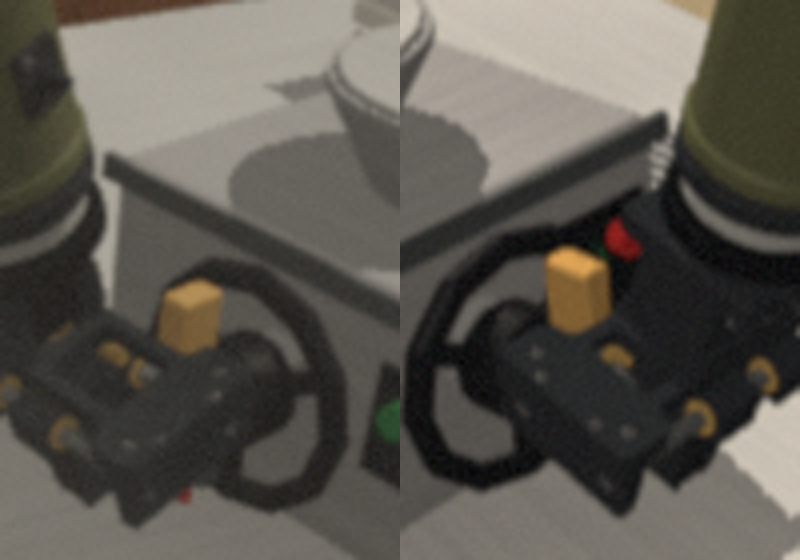

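The pin is still upright. A bit of red shows below the shaft at scene crop (185,495), so the ring has flipped. I'll withdraw outward and up.

Request:
step_arm --increments '[[[0.2,-1,0.2],[0,0,0]],[[0.2,-1,0.5],[0,0,0]],[[0.4,-2,1],[0,0,0]],[[0.4,-2,1],[0,0,0]],[[0.4,-2,1],[0,0,0]],[[0,-2,2],[0,0,0]],[[0,-2,2],[0,0,0]],[[0,-2,2],[0,0,0]],[[0,-1,2],[0,0,0]],[[0,0,2],[0,0,0]]]'

```text
clock: 18.45
tool_pos: [0.508, -0.1539, 0.2293]
eef_rot: [0.628, 0.759, 0.11, -0.132]
contact_force: [-0.0, 0.2, -0.7]
opening: 0.003
finger_force: 0.0
```

Request:
step_arm --increments '[[[0,0,2],[0,0,0]],[[0,0,2],[0,0,0]],[[0,0,2],[0,0,0]],[[0,0,0],[0,0,0]],[[0,0,0],[0,0,0]],[[0,0,0],[0,0,0]],[[0,0,0],[0,0,0]],[[0,0,0],[0,0,0]],[[0,0,0],[0,0,0]],[[0,0,0],[0,0,0]]]'

```text
clock: 19.45
tool_pos: [0.5084, -0.15, 0.288]
eef_rot: [0.626, 0.761, 0.11, -0.134]
contact_force: [-0.2, -0.7, 0.4]
opening: 0.005
finger_force: 0.0
```

```bash
python3 - <<'E'
from h import *
A=[]
for n,(u0,v0,u1,v1) in(('scene',(330,60,430,200)),('side',(200,90,300,230))):
    c,im,d=cam(n); A.append(cv2.resize(im[v0:v1,u0:u1],(400,560),interpolation=cv2.INTER_CUBIC))
    W=world(c,d); H=cv2.cvtColor(im,cv2.COLOR_RGB2HSV); near=np.hypot(W[...,0]-.4835,W[...,1]-.0475)
    m=((H[...,0]<6)|(H[...,0]>174))&(H[...,1]>120)&(near<.08)&(W[...,2]<.18)
    if m.any(): print('red',m.sum(),np.median(W[m],0))
save('five.png',np.hstack(A)); print(r.get_state()['contact_force'],r.get_state()['clock'])
E
```

```text
red 40 [0.48763703 0.0489786  0.07631898]
red 57 [0.47810721 0.04787205 0.07601107]
[ 0.33915852 -0.35401664 -0.02260011] 19.55
```

View pics/five.png

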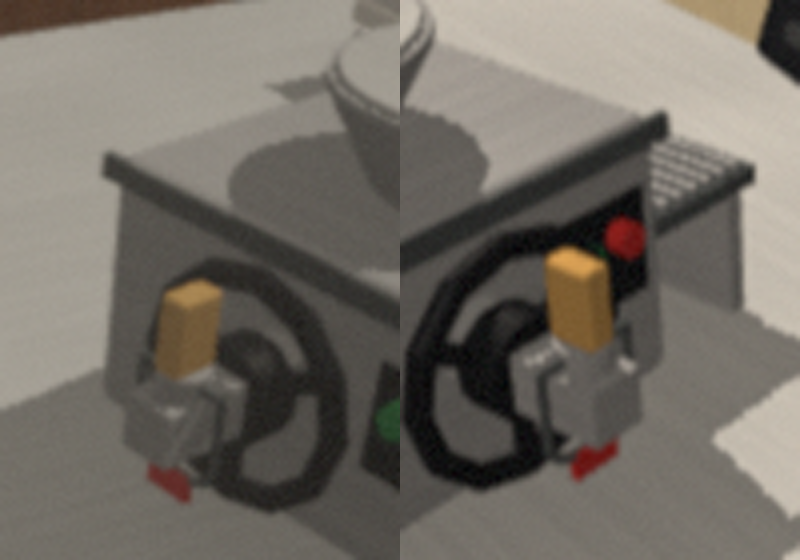

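The ring hangs shut around the shaft with the red tab beneath it, at scene crop (170,480) and side crop (595,458). The pin is upright and the arm is clear.

```bash
python3 -c "
from plant import r
print(r.finish_job())"
```

```text
the job is handed in; nothing more can be done
None
```

The job is handed in: the linch pin is fully down in the shaft hole with its ring snapped shut under the tip, and the plain pin was never touched; the hand-in gave no verdict.

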